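# Find the rocking corner of the jig plate and press its shim flat

### The job

One corner of the board jig's plate rocks: press the plate down firmly with the fingertips, one corner after another, until a corner goes right down and kicks up the shim lever beside it. Then press that lever's tab down flat against its stop, leaving the other three levers standing as they are. Only press: do not lift or carry anything, and leave the board and the things around the jig where they are.

Things in the scene. Friction and masses are not known exactly. Their poses are not given: they have to be found in the camera images.
- jig_base: Fixed grey base of the board jig, 196 x 272 x 8 mm; origin at the centre of its underside on the bench; x and y along its short and long sides. x points away from the robot to within 0.3 rad.
- plate: Loose steel jig plate, 168 x 132 x 10 mm, about 1.1 kg, lying level on four rest pads on the base, its top 36 mm above the bench, between locating posts 33 mm high. A board 14 mm high, 70 x 50 mm along the plate's x and y, lies on its middle. Origin at the centre of its underside, axes as the base. One pad, another each time and not to be told by eye, is sprung; three are solid.
- corner_1 (a point): Where to press the plate's near left (-x, +y) corner: dark round spot 18 mm across on its top, 60 mm in x and 42 mm in y from its centre. If its pad is the sprung one it gives from about 3 N, goes down about 5.5 mm to a hard stop (up to 10 N; the plate rocks on its other diagonal) and springs back level; otherwise it goes down less than 1.5 mm at 20 N.
- corner_2 (a point): Where to press the plate's near right (-x, -y) corner: dark round spot 18 mm across on its top, 60 mm in x and 42 mm in y from its centre. If its pad is the sprung one it gives from about 3 N, goes down about 5.5 mm to a hard stop (up to 10 N; the plate rocks on its other diagonal) and springs back level; otherwise it goes down less than 1.5 mm at 20 N.
- corner_3 (a point): Where to press the plate's far left (+x, +y) corner: dark round spot 18 mm across on its top, 60 mm in x and 42 mm in y from its centre. If its pad is the sprung one it gives from about 3 N, goes down about 5.5 mm to a hard stop (up to 10 N; the plate rocks on its other diagonal) and springs back level; otherwise it goes down less than 1.5 mm at 20 N.
- corner_4 (a point): Where to press the plate's far right (+x, -y) corner: dark round spot 18 mm across on its top, 60 mm in x and 42 mm in y from its centre. If its pad is the sprung one it gives from about 3 N, goes down about 5.5 mm to a hard stop (up to 10 N; the plate rocks on its other diagonal) and springs back level; otherwise it goes down less than 1.5 mm at 20 N.
- tab_1 (a point): Where to press the shim lever beside the near left (-x, +y) corner: on top of its steel tab, 22 mm wide, which sticks out sideways (base y) from under the plate. The point is 36 mm from the hinge, 48 mm outside the plate's edge, 15 mm inside the tab's end and 23 mm above the bench when flat. Its axes tilt with the lever.
- tab_2 (a point): Where to press the shim lever beside the near right (-x, -y) corner: on top of its steel tab, 22 mm wide, which sticks out sideways (base y) from under the plate. The point is 36 mm from the hinge, 48 mm outside the plate's edge, 15 mm inside the tab's end and 23 mm above the bench when flat. Its axes tilt with the lever.
- tab_3 (a point): Where to press the shim lever beside the far left (+x, +y) corner: on top of its steel tab, 22 mm wide, which sticks out sideways (base y) from under the plate. The point is 36 mm from the hinge, 48 mm outside the plate's edge, 15 mm inside the tab's end and 23 mm above the bench when flat. Its axes tilt with the lever.
- tab_4 (a point): Where to press the shim lever beside the far right (+x, -y) corner: on top of its steel tab, 22 mm wide, which sticks out sideways (base y) from under the plate. The point is 36 mm from the hinge, 48 mm outside the plate's edge, 15 mm inside the tab's end and 23 mm above the bench when flat. Its axes tilt with the lever.
- shim_1 (a joint): Angle of the near left (-x, +y) shim lever: 0 is flat on its stop, its nose packing the gap under the plate corner; grows as the tab rises. Starts near 0.15 (tab 5 mm up). If its corner rocks fully down, the plate kicks the tab to about 0.4 (14 mm up). About 2 N on the tab moves it down; it stays by friction wherever it is left.
- shim_2 (a joint): Angle of the near right (-x, -y) shim lever: 0 is flat on its stop, its nose packing the gap under the plate corner; grows as the tab rises. Starts near 0.15 (tab 5 mm up). If its corner rocks fully down, the plate kicks the tab to about 0.4 (14 mm up). About 2 N on the tab moves it down; it stays by friction wherever it is left.
- shim_3 (a joint): Angle of the far left (+x, +y) shim lever: 0 is flat on its stop, its nose packing the gap under the plate corner; grows as the tab rises. Starts near 0.15 (tab 5 mm up). If its corner rocks fully down, the plate kicks the tab to about 0.4 (14 mm up). About 2 N on the tab moves it down; it stays by friction wherever it is left.
- shim_4 (a joint): Angle of the far right (+x, -y) shim lever: 0 is flat on its stop, its nose packing the gap under the plate corner; grows as the tab rises. Starts near 0.15 (tab 5 mm up). If its corner rocks fully down, the plate kicks the tab to about 0.4 (14 mm up). About 2 N on the tab moves it down; it stays by friction wherever it is left.
- board: Small green circuit board, 50 x 70 x 14 mm, lying on the middle of the plate; origin under its centre.
- loupe: Black eye loupe, 35 mm across and 32 mm high, standing on the base between the two left levers; origin under its centre.
- part_box: Small closed pink part box, 55 x 40 x 20 mm, on the base between the two right levers; origin under its centre.
- marker: Marker pen 136 mm long lying along the near side of the jig; origin under its centre.
- caliper: Digital caliper, 61 x 180 x 13 mm, lying to the right of the jig; origin under its centre.
- dropper_bottle: Amber bottle 38 mm across, 75 mm high, to the left of the jig; origin under its centre.
- torque_driver: Screwdriver 186 mm long lying to the left of the jig; origin under its centre.

How it is judged:
By the outcome, as a careful person would: the job done as asked, in the order asked, and still so for the second after the job is handed in, with the robot touching nothing.
It also fails if it takes over 48 s, if anything falls off the work surface, if the arm or the gripper's body presses on something with over 40 N, if the wrist force passes 120 N, or if a joint passes its speed limit or range.

### The arm

A 7-joint arm with a two-finger parallel gripper is mounted at the origin on a cart in front of the work surface, level with it; the furniture and walls round the work are solid. World frame = base frame: x ahead of the robot, y to its left, z up, the work surface at z = 0. Lengths are in m, angles in rad, forces in N, time in s.
With the tool pointing down it reaches from about 0.35 to 0.9 m from the base axis. Payload 8.1 kg.
Tool frame: the origin (TCP) lies at the very end of the fingers, on their centre line; the grasp point (between the pads) lies 19 mm behind it; z points along the fingers, x is the direction in which the jaws open and shut, and the axes are right-handed (so a half turn about z gives the same grasp; the last joint's range is limited). The gripper opens to 92 mm and grips with 3 to 60 N. Pads are 19 mm wide; open, the fingers measure 130 mm over their backs; the gripper's body (75 mm by 190 mm) begins 47 mm behind the grasp point.
Start: joints at [1.123, 0.434, 0.025, 1.573, -0.012, 1.134, -0.075], TCP at [0.211, -0.588, 0.227] pointing down, gripper open.
Joint ranges: [-2.62, 2.62], [-0.44, 2.09], [-1.27, 1.32], [0.08, 2.57], [-1.32, 4.46], [0.12, 2], [-2.74, 2.74]. Speed limits (rad/s): [2.22, 2.22, 3.01, 3.01, 3.14, 3.14, 3.14].

### API

Orientations are given as a rotation vector (axis times angle).
In Python, from cell import status, viewer, arm gives the robot as it stands.
- The arm moves only by the tool jog_arm, never from a script. Its argument "commands" is text: rows parted by semicolons, each of 7 numbers parted by spaces: the closure, from -1 (fully open) to 1 (shut), then the shift along the world's x, y, z normalised to -1 to 1, where 1 is 0.3 m, then the turn, a rotation vector about the world's x, y, z normalised to -1 to 1, where 1 is 2 pi rad. In form: jaw dx dy dz wx wy wz; .... A call has exactly 5 rows; each row shifts and turns the commanded pose from where the row before left it; what a row does not reach is not made up. A row lasts 1/10 s, in which the tool goes at most 50 mm and 8.59 degrees, less where a joint would pass 70% of its speed; a pose out of reach is approached as far as the arm can. A call with a number of a shift or a turn outside -1 to 1 is refused whole. A call with a gripper value outside its range is refused whole. The fingers move at their own pace and stop on an object; "force" is the grip in N (left out, the last holds). Time passes only in rows, so rows that do not move let the fingers close, or fill a call up. It gives the time, the measured TCP pose, the force and the opening at its end, in the units of the state.
- status.observe(): the state, without advancing time (a new reading comes with each control period).
- viewer.get_image(name): name is "side" or "top"; returns a dict with "pixels" (480x640x3 uint8, red, green, blue), "z_map" (480x640 float32, m along the optical axis (not along the pixel's ray), 0 where there is no reading), "camera_matrix" (3x3 intrinsics, pixels), "R" (3x3) and "t" (3): a world point X has camera coordinates R X + t. Camera axes: x right, y down, z forward; pixel columns grow to the right and rows downward; lengths in m; the calibration is good to about 2 mm. A picture is of the moment at which its call begins.
- arm.sign_off(): hands the job in, once; it reports no verdict.
The state is a dict: "clock": time; "joints": joint angles; "dq": joint speeds; "joint_efforts": joint torques, N m; "position": TCP position; "ee_rot": TCP orientation; "force": force on the tool from outside, world axes, zero at the start; "ft_torque": the same for the moment, N m; "width": opening from 0.0 (shut) to 1.0 (fully open).
Only numpy, scipy, OpenCV 4.12 (cv2) and the standard library are available. Lean on these libraries where they do the work, as an engineer would, in place of code of your own. Each camera call takes 0.05 s, during which the arm holds its last target. There are 200 camera calls.

## Working session

There is one attempt and no reset: what is moved stays moved. The work goes in short steps, Python scripts to look and compute and a tool call to move; the robot and the scene stay as the last step left them, time stands still between calls to the robot, and variables do not carry over. Pictures are saved under pics/ and viewed, about 8 in all and at most 12, crops included, and the job is handed in when it is done.

Besides the shell and the picture viewer there is one more tool, called after ">>>" by a JSON object that holds its "api" and its "payload", one argument or row to a line. jog_arm: Moves the arm, as the interface text tells. Scaled input: -1 to 1 covers 0.3 m each way for a shift and 2 pi rad each way for a turn. Its arguments: {"type":"object","properties":{"commands":{"type":"string"},"force":{"type":"number"}},"required":["commands"]}

```bash
mkdir -p pics; cat > h.py <<'E'
import numpy as np, cv2
from cell import status, viewer, arm
def snap(n,f=None,crop=None,s=1):
    d=viewer.get_image(n)
    if f:
        p=d["pixels"][:,:,::-1]
        if crop: a,b,c,e=crop; p=p[b:e,a:c]
        cv2.imwrite("pics/"+f,cv2.resize(p,None,fx=s,fy=s,interpolation=cv2.INTER_CUBIC))
    return d
def w(d,u,v,z=None):
    K,R,t=d["camera_matrix"],np.array(d["R"]),np.array(d["t"])
    r=np.linalg.inv(K)@[u,v,1.]
    if z is None:
        q=np.median(d["z_map"][int(v)-1:int(v)+2,int(u)-1:int(u)+2]); return R.T@(r*q-t)
    c=-R.T@t; r=R.T@r; return c+r*(z-c[2])/r[2]
E
python3 - <<'E'
from h import *
s=status.observe(); print(s)
d=snap("top","top0.png"); np.savez("top0.npz",**d)
d=snap("side","side0.png"); np.savez("side0.npz",**d)
print(d["R"],d["t"])
E
```

```text
{'clock': 0.0, 'joints': array([ 1.12338346,  0.43523142,  0.02496626,  1.57409954, -0.01160733,
        1.1339667 , -0.07513062]), 'dq': array([ 8.12062079e-04, -1.19430761e-03, -4.58192816e-04,  6.84949561e-04,
       -5.97092128e-05,  1.30012259e-03,  1.80333788e-03]), 'joint_efforts': array([ 1.43997904e-04, -6.67852736e+01,  9.85006168e-01, -3.14456677e+01,
       -6.04453753e-02,  4.29072976e-02,  1.94154168e-04]), 'position': array([ 0.21104521, -0.58775495,  0.22593869]), 'ee_rot': array([-2.56887313e+00,  1.80708460e+00,  2.11636900e-03]), 'force': array([ 0.27949409, -0.62139863, -0.26055108]), 'ft_torque': array([ 0.05093831,  0.00158676, -0.02204038]), 'width': 0.9970537564333906}
[[-0.94443411 -0.32843429 -0.01323393]
 [-0.20869193  0.63024013 -0.74782689]
 [ 0.25395255 -0.7035114  -0.66376186]] [0.55559741 0.13831237 1.13497901]
```

View pics/top0.png

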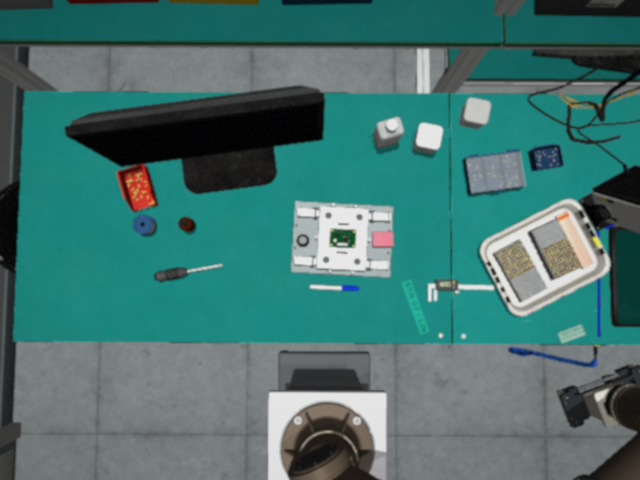

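View pics/side0.png

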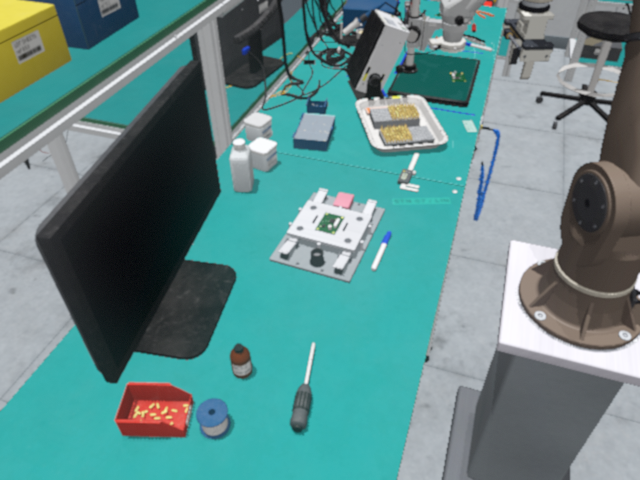

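The top view shows the jig at about (343,240), with the board in its middle, the loupe left at (303,240) and the part box right at (383,240). The monitor stands behind it and the arm is at the lower right. The side view shows the jig at (328,230).

```bash
python3 - <<'E'
import numpy as np,cv2
a=np.load("top0.npz")["pixels"][190:290,280:406,::-1]
b=np.load("side0.npz")["pixels"][180:285,260:395,::-1]
cv2.imwrite("pics/c1.png",cv2.resize(a,(756,600),interpolation=cv2.INTER_CUBIC))
cv2.imwrite("pics/c2.png",cv2.resize(b,(756,588),interpolation=cv2.INTER_CUBIC))
d=np.load("top0.npz");print(d["camera_matrix"],d["R"],d["t"])
E
```

```text
[[555.20672982   0.         316.82859604]
 [  0.         555.20672982 236.75113868]
 [  0.           0.           1.        ]] [[ 0.00510179 -0.99998612 -0.00131307]
 [-0.99729405 -0.00499174 -0.07334613]
 [ 0.07333856  0.00168372 -0.99730568]] [0.02850721 0.56934546 1.49100004]
```

View pics/c1.png

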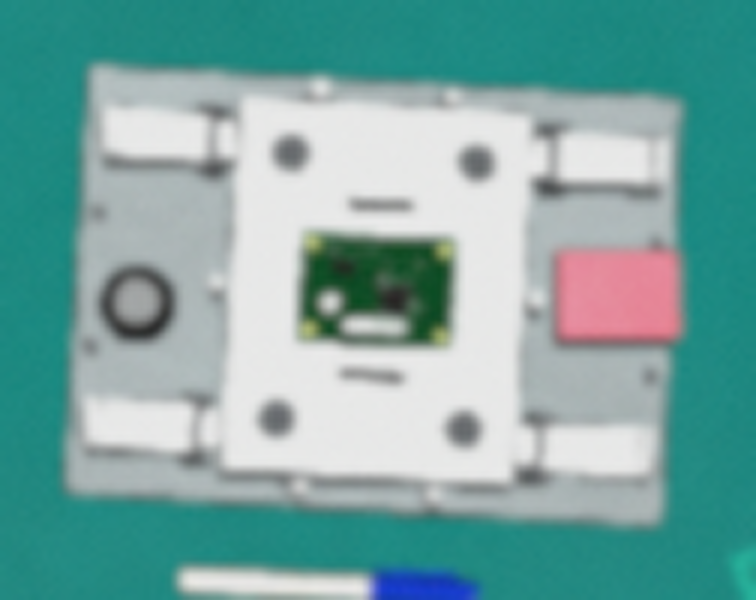

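View pics/c2.png

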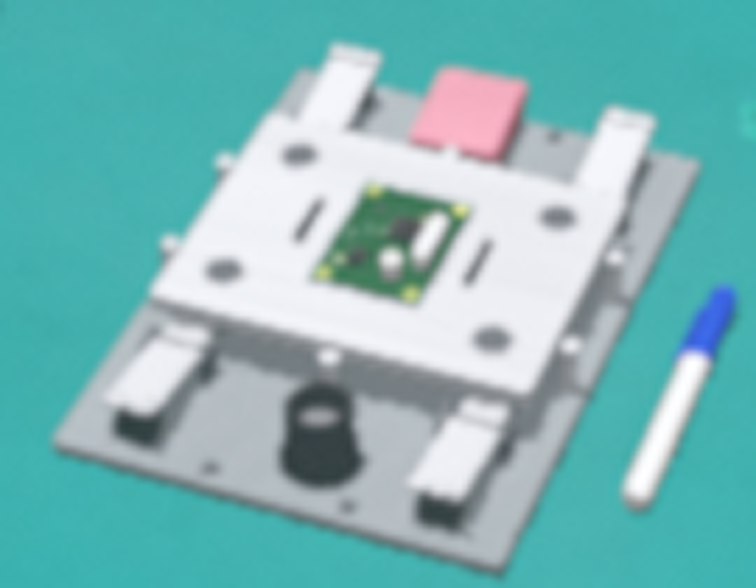

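Top crop: spots c3 (291,153), c4 (477,162), c1 (277,419), c2 (463,430), with all four tabs standing. Side crop: the same spots at c3 (224,270), c1 (492,340), c2 (558,217), c4 (299,155).

```bash
python3 - <<'E'
from h import *
T=dict(np.load("top0.npz"));S=dict(np.load("side0.npz"))
tp=dict(c1=(277,419),c2=(463,430),c3=(291,153),c4=(477,162));sp=dict(c1=(492,340),c2=(558,217),c3=(224,270),c4=(299,155))
P=lambda d:d["camera_matrix"]@np.c_[d["R"],d["t"]]
pts={}
for k in tp:
    a=np.array([280,190])+(np.array(tp[k])+.5)/6-.5; b=np.array([260,180])+(np.array(sp[k])+.5)/5.6-.5
    X=cv2.triangulatePoints(P(T),P(S),a.reshape(2,1),b.reshape(2,1))[:,0];X=X[:3]/X[3]
    pts[k]=w(T,*a,.036); print(k,X.round(4),pts[k].round(4),w(S,*b,.036).round(4),"depth",w(T,*a).round(4),w(S,*b).round(4))
A=np.array([pts[k] for k in tp])[:,:2]; c=A.mean(0)
L=np.array([[-60,42],[-60,-42],[60,42],[60,-42]])/1e3
H=L.T@(A-c);yaw=np.arctan2(H[0,1]-H[1,0],H[0,0]+H[1,1]);print("c",c,"yaw",yaw)
R=np.array([[np.cos(yaw),-np.sin(yaw)],[np.sin(yaw),np.cos(yaw)]])
print("fit",(c+L@R.T).round(4), ((c+L@R.T)-A).round(4))
print("marker,loupe,box")
# tabs: pixel guess of end centre; tab x unknown
for k,q in dict(t1=(140,426),t2=(600,449),t3=(158,134),t4=(608,160)).items():
    a=np.array([280,190])+np.array(q)/6; p=w(T,*a,.028); print(k,p.round(4),"local",(R.T@(p[:2]-c)).round(4),w(T,*a).round(4))
from scipy.spatial.transform import Rotation as Ro
print(Ro.from_rotvec(status.observe()["ee_rot"]).as_matrix().round(3))
E
```

```text
c1 [0.5067 0.007  0.0369] [0.5071 0.0071 0.036 ] [0.5066 0.006  0.036 ] depth [0.5072 0.007  0.0344] [0.5068 0.0052 0.0353]
c2 [ 0.5021 -0.0762  0.038 ] [ 0.5026 -0.0762  0.036 ] [ 0.5023 -0.0787  0.036 ] depth [ 0.5027 -0.0763  0.0347] [ 0.503  -0.0818  0.0333]
c3 [0.6263 0.0011 0.0377] [0.627  0.0012 0.036 ] [ 0.6265 -0.0008  0.036 ] depth [0.6272 0.0012 0.0343] [ 0.6276 -0.0034  0.0336]
c4 [ 0.6225 -0.0827  0.0372] [ 0.6233 -0.0826  0.036 ] [ 0.6222 -0.0842  0.036 ] depth [ 0.6232 -0.0825  0.0371] [ 0.6227 -0.0856  0.0348]
c [ 0.56500788 -0.03762968] yaw -0.04996921699740515
fit [[ 0.5072  0.0073]
 [ 0.503  -0.0766]
 [ 0.627   0.0013]
 [ 0.6228 -0.0826]] [[ 0.0001  0.0002]
 [ 0.0004 -0.0003]
 [ 0.0001  0.0001]
 [-0.0005 -0.    ]]
marker,loupe,box
t1 [0.5028 0.0675 0.028 ] local [-0.0674  0.1019] [0.5028 0.0675 0.0269]
t2 [ 0.4935 -0.1396  0.028 ] local [-0.0663 -0.1054] [ 0.4936 -0.1398  0.0259]
t3 [0.6351 0.0603 0.028 ] local [0.0651 0.1013] [0.635  0.0602 0.0291]
t4 [ 0.6243 -0.1436  0.028 ] local [ 0.0645 -0.1029] [ 0.6243 -0.1436  0.0278]
[[ 0.338 -0.941 -0.001]
 [-0.941 -0.338  0.001]
 [-0.001  0.    -1.   ]]
```

Measured heights and geometry agree with the text: the spots triangulate to z ≈ 0.037, yaw is -0.05, and fit residuals are under 1 mm. I'm closing the jaws and moving to corner 2.

>>> {"api": "jog_arm", "payload": {
  "commands": "1 0.075 0.131 0 0 0 -0.021; 1 0.075 0.131 0 0 0 -0.021; 1 0.075 0.131 0 0 0 -0.021; 1 0.075 0.131 0 0 0 0; 1 0.075 0.131 0 0 0 0",
  "force": 20
}}

```text
clock: 0.6
position: [0.3242, -0.3898, 0.2265]
ee_rot: [2.164, -2.278, -0.001]
force: [0.2, -0.1, 0.3]
width: 0.616
```

>>> {"api": "jog_arm", "payload": {
  "commands": "1 0.075 0.131 -0.05 0 0 0; 1 0.075 0.131 -0.05 0 0 0; 1 0.075 0.131 -0.05 0 0 0; 1 0.075 0.131 -0.05 0 0 0; 1 0.075 0.131 -0.05 0 0 0"
}}

```text
clock: 1.1
position: [0.4366, -0.1936, 0.1512]
ee_rot: [-2.164, 2.278, -0.0]
force: [0.1, -0.3, 0.3]
width: 0.179
```

>>> {"api": "jog_arm", "payload": {
  "commands": "1 0.074 0.13 -0.08 0 0 0; 1 0.074 0.13 -0.08 0 0 0; 1 0.074 0.13 -0.08 0 0 0; 1 0 0 -0.03 0 0 0; 1 0 0 0 0 0 0"
}}

```text
clock: 1.6
position: [0.5006, -0.0791, 0.0704]
ee_rot: [2.166, -2.273, -0.004]
force: [0.2, -0.8, 1.1]
width: 0.007
```

>>> {"api": "jog_arm", "payload": {
  "commands": "1 0.008 0.008 -0.03 0 0 0; 1 0 0 -0.03 0 0 0; 1 0 0 -0.02 0 0 0; 1 0 0 0 0 0 0; 1 0 0 0 0 0 0"
}}

```text
clock: 2.1
position: [0.5039, -0.0784, 0.0481]
ee_rot: [2.163, -2.278, 0.0]
force: [-0.0, -0.1, 0.5]
width: 0.006
```

```bash
python3 - <<'E'
from h import *
snap("side","s1.png",(260,170,400,290),5)
print(status.observe()["position"])
E
```

```text
[ 0.50412869 -0.07824089  0.04824444]
```

View pics/s1.png

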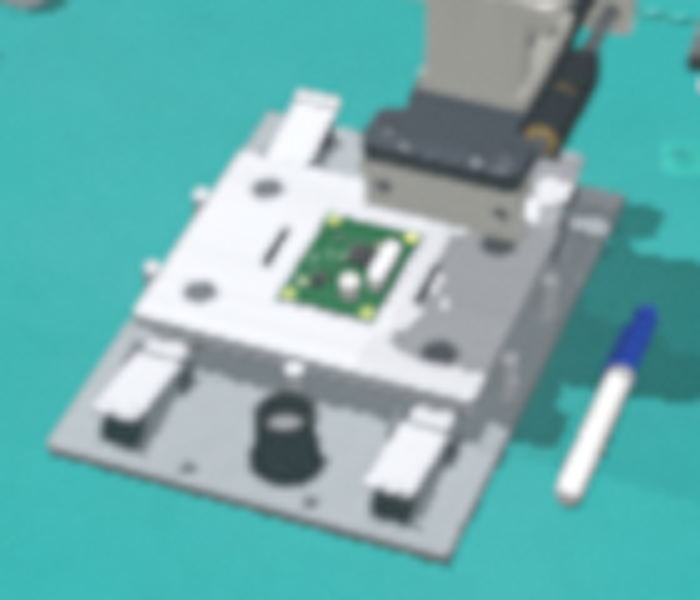

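The tip hangs just above the corner-2 spot at (497,243). I'm pressing it.

>>> {"api": "jog_arm", "payload": {
  "commands": "1 0 0.003 -0.02 0 0 0; 1 0 0 -0.013 0 0 0; 1 0 0 -0.007 0 0 0; 1 0 0 -0.007 0 0 0; 1 0 0 0 0 0 0"
}}

```text
clock: 2.65
position: [0.504, -0.077, 0.0352]
ee_rot: [2.164, -2.277, 0.001]
force: [-7.2, 1.3, 23.4]
width: 0.001
```

Corner 2 is solid: 23 N at z = 0.0352. Next is corner 1.

>>> {"api": "jog_arm", "payload": {
  "commands": "1 0 0 0.05 0 0 0; 1 0.005 0.14 0 0 0 0; 1 0.005 0.141 0 0 0 0; 1 0 0 -0.01 0 0 0; 1 0 0 0 0 0 0"
}}

```text
clock: 3.15
position: [0.5068, 0.0085, 0.0455]
ee_rot: [2.167, -2.274, -0.001]
force: [-0.5, -0.5, -0.0]
width: 0.006
```

>>> {"api": "jog_arm", "payload": {
  "commands": "1 0 0 -0.017 0 0 0; 1 0 0 -0.01 0 0 0; 1 0 0 -0.007 0 0 0; 1 0 0 -0.007 0 0 0; 1 0 0 0 0 0 0"
}}

```text
clock: 3.65
position: [0.5069, 0.006, 0.0351]
ee_rot: [2.161, -2.279, 0.001]
force: [-8.1, -1.1, 31.2]
width: 0.006
```

Corner 1 is solid. I'm going to corner 3, staying above board height on the way.

>>> {"api": "jog_arm", "payload": {
  "commands": "1 0 0 0.14 0 0 0; 1 0.134 -0.006 0 0 0 0; 1 0.133 -0.006 0 0 0 0; 1 0.133 -0.006 0 0 0 0; 1 0 0 0 0 0 0"
}}

```text
clock: 4.15
position: [0.632, 0.0004, 0.0755]
ee_rot: [-2.159, 2.278, -0.005]
force: [-0.6, -0.3, -0.6]
width: 0.004
```

>>> {"api": "jog_arm", "payload": {
  "commands": "1 0 0 -0.07 0 0 0; 1 0 0 -0.04 0 0 0; 1 0 0 0 0 0 0; 1 0 0 0 0 0 0; 1 0 0 0 0 0 0"
}}

```text
clock: 4.65
position: [0.6274, 0.0018, 0.0433]
ee_rot: [-2.163, 2.277, -0.001]
force: [0.3, -0.7, 0.3]
width: 0.004
```

>>> {"api": "jog_arm", "payload": {
  "commands": "1 0 0 -0.013 0 0 0; 1 0 0 -0.007 0 0 0; 1 0 0 -0.007 0 0 0; 1 0 0 -0.004 0 0 0; 1 0 0 0 0 0 0"
}}

```text
clock: 5.15
position: [0.6274, 0.0019, 0.0354]
ee_rot: [-2.163, 2.277, -0.001]
force: [-5.8, -1.3, 21.5]
width: 0.005
```

Corner 3 is solid too. Corner 4 should be the sprung one.

>>> {"api": "jog_arm", "payload": {
  "commands": "1 0 0 0.05 0 0 0; 1 -0.008 -0.141 0 0 0 0; 1 -0.007 -0.141 0 0 0 0; 1 0 0 -0.01 0 0 0; 1 0 0 0 0 0 0"
}}

```text
clock: 5.65
position: [0.6223, -0.0844, 0.0454]
ee_rot: [2.16, -2.28, 0.0]
force: [-0.6, 1.4, 0.1]
width: 0.007
```

>>> {"api": "jog_arm", "payload": {
  "commands": "1 0 0 -0.017 0 0 0; 1 0 0 -0.01 0 0 0; 1 0 0 -0.007 0 0 0; 1 0 0 -0.004 0 0 0; 1 0 0 0 0 0 0"
}}

```text
clock: 6.15
position: [0.6228, -0.0813, 0.034]
ee_rot: [-2.165, 2.276, 0.001]
force: [-1.5, 2.1, 3.8]
width: 0.006
```

It gives at 3.8 N. I'm pressing on to the hard stop.

>>> {"api": "jog_arm", "payload": {
  "commands": "1 0 0 -0.007 0 0 0; 1 0 0 -0.007 0 0 0; 1 0 0 -0.004 0 0 0; 1 0 0 -0.003 0 0 0; 1 0 0 0 0 0 0"
}}

```text
clock: 6.65
position: [0.6233, -0.0819, 0.0302]
ee_rot: [-2.164, 2.276, -0.002]
force: [-7.7, 3.6, 26.3]
width: 0.007
```

Hard stop reached at z = 0.0302 with 26 N. I'm lifting and moving above tab 4 to look.

>>> {"api": "jog_arm", "payload": {
  "commands": "1 0 0 0.1 0 0 0; 1 0 0 0.06 0 0 0; 1 0.003 -0.12 0 0 0 0; 1 0.002 -0.12 0 0 0 0; 1 0 0 0 0 0 0"
}}

```text
clock: 7.15
position: [0.6232, -0.1624, 0.0756]
ee_rot: [2.153, -2.283, 0.005]
force: [-0.3, 0.7, -0.1]
width: 0.002
```

```bash
python3 - <<'E'
from h import *
snap("side","s2.png",(260,170,400,290),5)
E
```

```text
(no output)
```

View pics/s2.png

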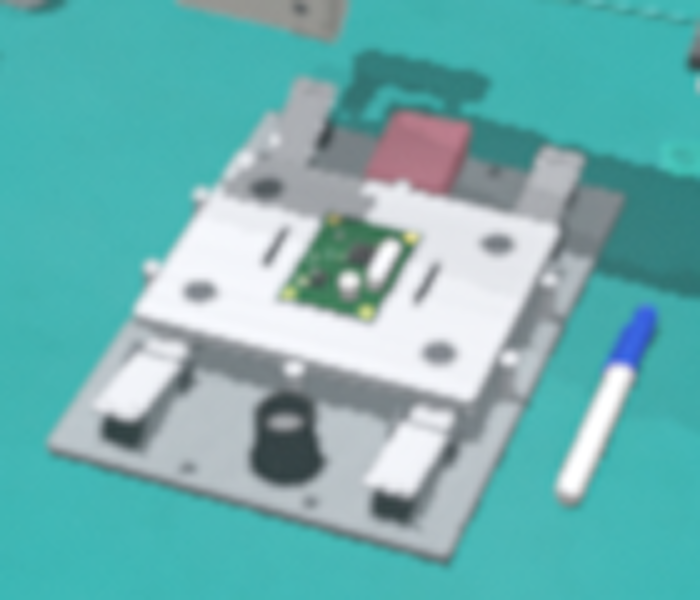

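Tab 4's end rose from row 95 to row 80 at (310,80), and the other three look unchanged. I'm checking the tab with depth and the tip's projection.

```bash
python3 - <<'E'
from h import *
d=snap("side")
p=status.observe()["position"];print(p)
q=d["camera_matrix"]@(d["R"]@p+d["t"]);print("tip px in crop",((q[:2]/q[2])-[260,170])*5)
c=np.array([.565,-.0376]);y=-.05;R=np.array([[np.cos(y),-np.sin(y)],[np.sin(y),np.cos(y)]])
S=dict(np.load("side0.npz"))
for u,v in [(312,82),(308,95),(304,110),(300,125)]:
    X=w(d,260+u/5,170+v/5);Y=w(S,260+u/5,170+v/5);print(X.round(4),"local",(R.T@(X[:2]-c)).round(4),"before z",Y.round(4))
print("target",c+R@[.066,-.114])
E
```

```text
[ 0.62366534 -0.15605893  0.07530866]
tip px in crop [308.22049555  40.05027403]
[ 0.6432 -0.2191  0.0007] local [ 0.0872 -0.1774] before z [ 6.437e-01 -2.208e-01 -6.000e-04]
[ 0.625  -0.1591  0.0386] local [ 0.066  -0.1183] before z [ 0.6283 -0.1687  0.031 ]
[ 0.6242 -0.1503  0.0354] local [ 0.0648 -0.1096] before z [ 0.6269 -0.1581  0.0292]
[ 0.6242 -0.1438  0.0305] local [ 0.0644 -0.1031] before z [ 0.6256 -0.1479  0.0272]
target [ 0.62521989 -0.15475615]
```

Tab 4 stands about 14 mm up at local x = 0.065, so it was kicked as described. I'm pressing it down.

>>> {"api": "jog_arm", "payload": {
  "commands": "1 0.003 0.003 -0.09 0 0 0; 1 0 0 -0.02 0 0 0; 1 0 0 -0.02 0 0 0; 1 0 0 -0.013 0 0 0; 1 0 0 -0.013 0 0 0"
}}

```text
clock: 7.75
position: [0.6253, -0.1537, 0.0292]
ee_rot: [-2.164, 2.277, -0.001]
force: [-0.4, -0.6, 1.4]
width: 0.003
```

>>> {"api": "jog_arm", "payload": {
  "commands": "1 0 0 -0.007 0 0 0; 1 0 0 -0.004 0 0 0; 1 0 0 -0.004 0 0 0; 1 0 0 0 0 0 0; 1 0 0 0 0 0 0"
}}

```text
clock: 8.25
position: [0.6251, -0.1537, 0.0244]
ee_rot: [-2.164, 2.277, -0.0]
force: [0.8, -0.0, 1.0]
width: 0.002
```

>>> {"api": "jog_arm", "payload": {
  "commands": "1 0 0 -0.004 0 0 0; 1 0 0 -0.004 0 0 0; 1 0 0 -0.003 0 0 0; 1 0 0 0 0 0 0; 1 0 0 0 0 0 0"
}}

```text
clock: 8.75
position: [0.6253, -0.1538, 0.0228]
ee_rot: [-2.163, 2.277, -0.002]
force: [-5.5, 0.4, 18.6]
width: 0.007
```

The tab is on its stop: 18.6 N at z = 0.0228 against the expected 0.023. I'm retreating straight up, then aside, to check.

>>> {"api": "jog_arm", "payload": {
  "commands": "1 0 0 0.05 0 0 0; 1 0 0 0.15 0 0 0; 1 0 0 0.15 0 0 0; 1 -0.1 -0.12 0.1 0 0 0; 1 -0.1 -0.12 0 0 0 0"
}}

```text
clock: 9.25
position: [0.5712, -0.2212, 0.1579]
ee_rot: [-2.165, 2.269, -0.01]
force: [-0.9, -2.3, -1.3]
width: 0.005
```

>>> {"api": "jog_arm", "payload": {
  "commands": "1 -0.1 -0.12 0 0 0 0; 1 -0.1 -0.12 0 0 0 0; 1 -0.05 -0.1 0 0 0 0; 1 0 0 0 0 0 0; 1 0 0 0 0 0 0"
}}

```text
clock: 9.75
position: [0.4927, -0.3245, 0.1532]
ee_rot: [-2.162, 2.279, -0.0]
force: [0.0, 0.5, 0.6]
width: 0.009
```

```bash
python3 - <<'E'
from h import *
d=snap("side","s3.png",(260,170,400,290),5); t=snap("top")
print(status.observe()["force"],status.observe()["clock"])
T=dict(np.load("top0.npz"));S=dict(np.load("side0.npz"))
c=np.array([.565,-.0376]);y=-.05;R=np.array([[np.cos(y),-np.sin(y)],[np.sin(y),np.cos(y)]])
def z(D,xy):  # median surface height around local xy
    P=[]
    for v in range(185,285):
        for u in range(270,400):
            P.append((u,v))
    P=np.array(P); r=np.c_[P,np.ones(len(P))]@np.linalg.inv(D["camera_matrix"]).T*D["z_map"][P[:,1],P[:,0]][:,None]
    X=(r-D["t"])@D["R"]; l=(X[:,:2]-c)@R
    m=(abs(l-xy)<[.007,.005]).all(1)&(X[:,2]>.012); return np.median(X[m,2]).round(4),m.sum()
for k,q in dict(t1=(-.066,.114),t2=(-.066,-.114),t3=(.066,.114),t4=(.066,-.114),c4=(.06,-.042)).items():
    print(k,"side before/after",z(S,q),z(d,q),"top",z(T,q),z(t,q))
E
```

```text
[ 0.55856999  0.04261687 -0.88570022] 9.85
t1 side before/after (np.float64(0.0279), np.int64(17)) (np.float64(0.0273), np.int64(19)) top (np.float64(0.0287), np.int64(16)) (np.float64(0.0283), np.int64(17))
t2 side before/after (np.float64(0.0277), np.int64(18)) (np.float64(0.0272), np.int64(18)) top (np.float64(0.0284), np.int64(19)) (np.float64(0.0279), np.int64(18))
t3 side before/after (np.float64(0.0285), np.int64(17)) (np.float64(0.0285), np.int64(16)) top (np.float64(0.0275), np.int64(20)) (np.float64(0.0291), np.int64(21))
t4 side before/after (np.float64(0.0279), np.int64(13)) (np.float64(0.0224), np.int64(13)) top (np.float64(0.0296), np.int64(22)) (np.float64(0.0229), np.int64(20))
c4 side before/after (np.float64(0.035), np.int64(19)) (np.float64(0.0353), np.int64(14)) top (np.float64(0.0366), np.int64(15)) (np.float64(0.034), np.int64(17))
```

View pics/s3.png

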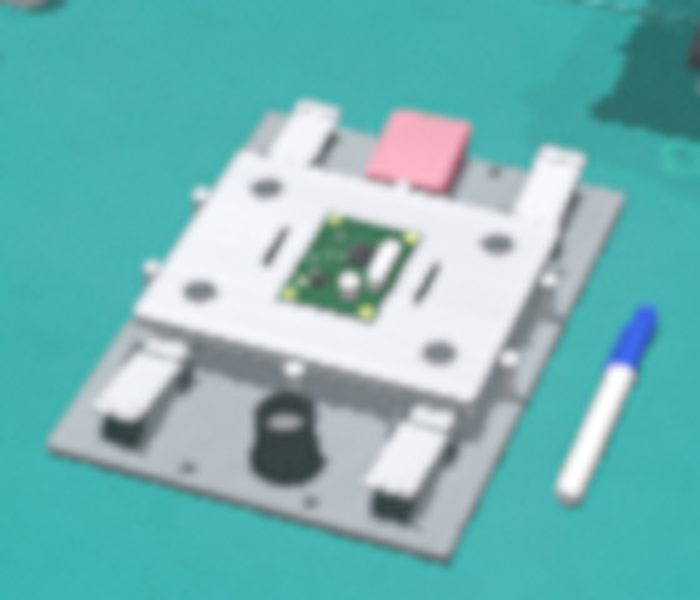

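Tab 4's end is now down at (312,103). The other levers, the board, the loupe and the box are unchanged. I'm handing in.

```bash
python3 -c "
from cell import arm; print(arm.sign_off())"
```

```text
the job is handed in; nothing more can be done
None
```

The job is done and handed in at about 9.9 s. Corner 4 (far right) was the one that rocks, and its lever, shim_4, is now pressed flat.

- **Finding the corner:** I pressed corners 2, 1 and 3 with 21–31 N and each held at about z = 35 mm, so they are solid. Corner 4 gave at about 4 N and went down to a hard stop at z = 30 mm, where I pressed with 26 N. That kicked its tab up by about 14 mm.
- **Pressing the tab:** I pressed tab 4 onto its stop with 18.6 N, reaching z = 22.8 mm against the stated 23 mm.
- **Last checks:** After the arm moved clear:
  - Depth from both cameras puts tab 4 at 22.4 and 22.9 mm.
  - The other three tabs still read 27–29 mm. All are within 0.6 mm of before, except one top-camera reading of tab 3 that was 1.6 mm higher; the side camera showed no change there.
  - The corner 4 depth did not fully agree: the side camera was unchanged at 35 mm, while the top camera read 34 mm against 36.6 mm before. I put that down to depth noise, since the plate looks level in the last picture.
  - The board, loupe, part box and marker look unmoved in the last side picture. I did not recheck the caliper, bottle and screwdriver, but the arm went nowhere near them at low height.

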